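Tighten the recessed clamp bolt of the spice shelf

ROBOT

A 7-joint arm with a two-finger parallel gripper is mounted at the origin on a cart in front of the work surface, level with it; the furniture and walls round the work are solid. World frame = base frame: x ahead of the robot, y to its left, z up, the work surface at z = 0. Lengths are in m, angles in rad, forces in N, time in s.
With the tool pointing down it reaches from about 0.4 to 0.85 m from the base axis. Payload 10.4 kg.
Tool frame: the origin (TCP) lies at the very end of the fingers, on their centre line; the grasp point (between the pads) lies 19 mm behind it; z points along the fingers, y is the line along which they close (so a half turn about z gives the same grasp; the last joint's range is limited). The gripper opens to 87 mm and grips with 3 to 60 N. Pads are 19 mm wide; open, the fingers measure 117 mm over their backs; the gripper's body (75 mm by 190 mm) begins 51 mm behind the grasp point.
Start: joints at [-0.023, 0.332, -0.065, 1.46, 0.022, 1.35, -0.088], TCP at [0.625, 0, 0.223] pointing down, gripper open.
Joint ranges: [-2.6, 2.6], [-0.5, 2.12], [-1.47, 1.34], [0.16, 2.42], [-1.27, 4.41], [0.06, 2.06], [-2.6, 2.6]. Speed limits (rad/s): [2.22, 2.22, 2.79, 2.79, 3.14, 3.14, 3.14].

INTERFACE

Orientations are given as a unit quaternion [x, y, z, w].
In Python, from bench import * gives the robot as it stands.
- The arm moves only by the tool step_arm, never from a script. Its arguments are lists of equal length, an entry for each row: "delta_pos": the shift along the world's x, y, z in units of 25 mm (1.0 is 25 mm), a list of three; "turn": the turn about the world's z in units of 0.12 rad (1.0 is 0.12 rad). In form: {"delta_pos": [[tx, ty, tz], ...], "turn": [turn, ...]}. A call has 1 to 12 rows; each row shifts and turns the commanded pose from where the row before left it; what a row does not reach is not made up. A row lasts 1/10 s, in which the tool goes at most 50 mm and 8.59 degrees, less where a joint would pass 70% of its speed; a pose out of reach is approached as far as the arm can. A call with a number of a shift or a turn outside -1 to 1 is refused whole. A call with a gripper value outside its range is refused whole. "grip" is the closure, from 0 (fully open) to 1 (shut), set as the call begins (left out, the last holds). The fingers move at their own pace and stop on an object; "newtons" is the grip in N (left out, the last holds). Time passes only in rows, so rows that do not move let the fingers close. It gives the time, the measured TCP pose, the force, the opening and the grip force at its end, in the units of the state.
- read_state(): the state, without advancing time (a new reading comes with each control period).
- camera(name): name is "scene" or "side" or "wrist"; returns a dict with "image" (400x640x3 uint8, red, green, blue), "z_map" (400x640 float32, m along the optical axis (not along the pixel's ray), 0 where there is no reading), "mtx" (3x3 intrinsics, pixels), "view" (4x4, takes a point from world to camera coordinates). Camera axes: x right, y up, looking along -z (the intrinsics and any distortion apply to the point x, -y, -z); pixel columns grow to the right and rows downward; lengths in m; the calibration is good to about 2 mm. A picture is of the moment at which its call begins.
- close_job(): hands the job in; it is judged then, once.
The state is a dict: "time": time; "joint_positions": joint angles; "joint_vel": joint speeds; "joint_torque": joint torques, N m; "ee_pos": TCP position; "eef_rot": TCP orientation; "ft_force": force on the tool from outside, world axes, zero at the start; "torque": the same for the moment, N m; "width": finger opening in m; "grip_force": force on a finger pad.
Only numpy, scipy, OpenCV 4.12 (cv2) and the standard library are available. Lean on these libraries where they do the work, as an engineer would, in place of code of your own. Each camera call takes 0.05 s, during which the arm holds its last target. There are 200 camera calls.

TASK

The spice shelf on the worktop is loose: take the hex key out of its wooden block, feel for the hex socket of the clamp bolt down in the shelf's well, and turn the bolt clockwise, regrasping the key as often as needed, until it comes up against its stop. Press only lightly with the key and do not force the bolt when it stops, leave the jars on the shelf standing where they are, and finally stand the key back in its block.

Things in the scene. Friction and masses are not known exactly. Their poses are not given: they have to be found in the camera images.
- key: loose hex key standing upright in the block's bore: steel hexagonal shaft 14 mm across flats, 60 mm long, its last 3 mm tapering to 12 mm; above it a black square grip, 28 x 28 mm, 40 mm tall; 150 g. Origin: centre of the shaft's lower end (tip); z up the shaft to the grip, x and y square to the grip's sides. The shaft has corners towards its +x and -x, flats towards +y and -y.
- block: wooden holder 60 x 60 x 45 mm, fixed to the worktop, with an upright round bore of 20 mm diameter (2 mm chamfer), 40 mm deep, at its centre. Origin: centre of its underside.
- bore (a point): centre of the mouth of the block's bore, 45 mm above the worktop; the key stands 40 mm deep in it, its tip 5 mm above the worktop.
- shelf: low white spice shelf, fixed to the worktop: board 110 mm (its x) by 320 mm (its y), 15 mm thick, on two hollow wooden feet, its top 60 mm above the worktop; loose spice jars stand on its +y half, the well is near its -y end. Origin: on the worktop under the board's centre; x across the board, away from the robot, y along it to the left, z up.
- well (a point): mouth centre of the well, a 42 mm round hole in the board, 60 mm above the worktop; axes as the shelf's. 15 mm down lies the bolt's flat steel face with its hex socket, 15.2 mm across flats, 20 mm deep (seated key tip: 25 mm above the worktop). The socket is off the well's centre by 1.5 to 6 mm along the shelf's +x and up to 8 mm either way along its y; how much must be felt.
- bolt (a joint): turn of the clamp bolt in rad, growing clockwise seen from above. At 0 the socket has corners towards the shelf's +x and -x; it repeats every 60 degrees. Starts between 1.9 and 2.9; hard stop at 6.0. Turns against a steady friction of 0.15 N m and stays where it is left. The key has about 10 degrees of play in the socket either way.
- spice_a: spice jar 41 mm in diameter and 105 mm tall, standing on the left half of the shelf, to be left alone. Origin: centre of its underside.
- spice_b: a second such spice jar on the left half of the shelf, to be left alone. Origin: centre of its underside.
Things that resemble listed ones, but are neither listed nor needed, are in the scene too. What is shaped like the key but purple or red is not meant.

How it is judged:
By the outcome, as a careful person would: the job done as asked, in the order asked, and still so for the second after the job is handed in, with the robot touching nothing.
It also fails if it takes over 72 s, if anything falls off the work surface, if the arm or the gripper's body presses on something with over 40 N, if the wrist force passes 120 N, or if a joint passes its speed limit or range.

## Working session

There is one attempt and no reset: what is moved stays moved. The work goes in short steps, Python scripts to look and compute and a tool call to move; the robot and the scene stay as the last step left them, time stands still between calls to the robot, and variables do not carry over. Pictures are saved under pics/ and viewed, at most 10 in all, crops included, and the job is handed in when it is done.

Besides the shell and the picture viewer there is one more tool, called after ">>>" by a JSON object that holds its "api" and its "payload", one argument or row to a line. step_arm: Moves the arm, as the interface text tells. Shifts and turns lie within -1 to 1; 1 stands for 25 mm of shift or 0.12 rad of turn. Its arguments: {"type":"object","properties":{"delta_pos":{"type":"array"},"turn":{"type":"array"},"grip":{"type":"number"},"newtons":{"type":"number"}},"required":["delta_pos","turn"]}

```bash
mkdir -p pics; ls
cat > h.py <<'E'
from bench import *
import numpy as np, cv2
def shot(n,f=None):
    c=camera(n)
    if f: cv2.imwrite('pics/'+f,c['image'][...,::-1])
    np.savez('pics/%s.npz'%n,**c); return c
def pts(c):
    z=c['z_map'];v,u=np.mgrid[:400,:640];K=c['mtx']
    p=np.stack([(u-K[0,2])/K[0,0]*z,-(v-K[1,2])/K[1,1]*z,-z,np.ones_like(z)],-1)
    return (p@np.linalg.inv(c['view']).T)[...,:3]
E
python3 - <<'E'
from h import *
a=shot('scene');b=shot('side')
cv2.imwrite('pics/s1.png',cv2.resize(a['image'][...,::-1],(800,500)));cv2.imwrite('pics/d1.png',cv2.resize(b['image'][...,::-1],(800,500)))
s=read_state();print(s['time'],s['ee_pos'],s['eef_rot'],s['ft_force'])
E
```

```text
pics
0.1 [6.24652805e-01 7.40007840e-06 2.21845726e-01] [ 7.07084585e-01  7.07128694e-01 -4.63228724e-04 -4.30287535e-04] [ 0.23938562 -0.0248538   0.27982795]
```

View pics/s1.png

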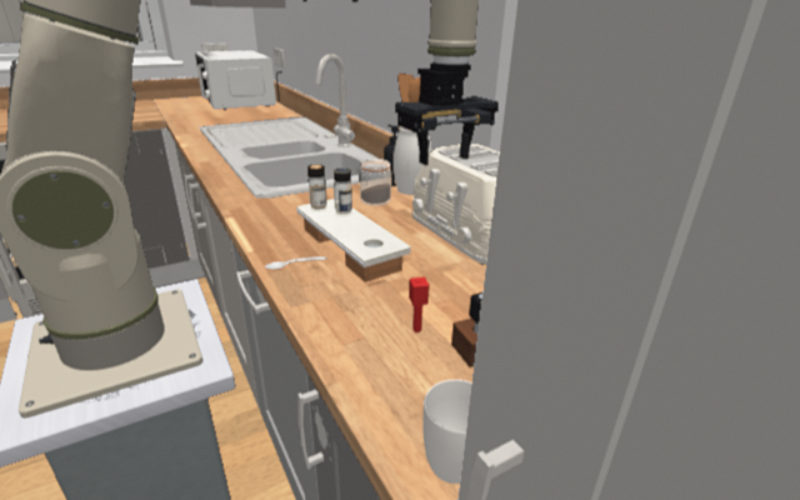

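View pics/d1.png

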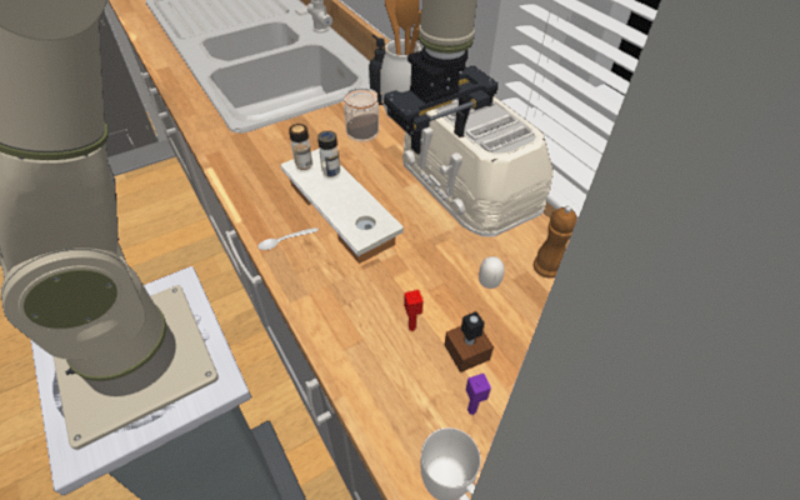

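The side view (800-px scale) has three key-like things: red at (413,308), purple at (478,392), and black standing in the wooden block at (472,325). The black one is the one meant, being black and in the block. The shelf's well is at (365,222) and the jars are at (300,148) and (330,155).

Run:
```python
from h import *
b=dict(np.load('pics/side.npz'));P=pts(b);im=b['image'].astype(int)
cv2.imwrite('pics/crop.png',cv2.resize(b['image'][225:345,310:430,::-1],(600,600),interpolation=cv2.INTER_CUBIC))
def sub(u0,u1,v0,v1):
    return P[v0:v1,u0:u1].reshape(-1,3),im[v0:v1,u0:u1].reshape(-1,3)
def rect(q,n):
    r=cv2.minAreaRect((q[:,:2]*1000).astype(np.float32));print(n,len(q),np.round(r[0],1),np.round(r[1],1),round(r[2],1))
p,c=sub(350,400,240,300)
m=(c.max(1)<70)
g=(p[:,2]>.099)&(p[:,2]<.112);rect(p[g],'griptop');print(np.median(p[g],0))
g=(p[:,2]>.062)&(p[:,2]<.112);rect(p[g],'grip')
g=(p[:,2]>.041)&(p[:,2]<.049);rect(p[g],'blocktop')
g=(p[:,2]>.01)&(p[:,2]<.049);rect(p[g],'block')
p,c=sub(220,330,115,210)
g=(p[:,2]>.056)&(p[:,2]<.064)&(c.min(1)>140);rect(p[g],'shelf')
# well: hole points
p,c=sub(280,306,168,188)
g=(p[:,2]<.055)&(p[:,2]>.03);print('well low',p[g].mean(0) if g.any() else None,p[g].min(0),p[g].max(0))
for n,(u,v) in dict(door=(560,200),door2=(480,300),red=(330,237),purple=(382,305),egg=(393,217),mug=(360,350),mill=(445,190),toaster=(390,150),jarA=(240,105),jarB=(263,110)).items(): print(n,P[v,u].round(3))
```

```text
griptop 174 [ 489.6 -327.6] [107.5  31.5] 69.8
[ 0.50199218 -0.29231181  0.10359713]
grip 332 [ 488.2 -327.6] [108.5  33.4] 66.9
blocktop 498 [ 503.8 -290.7] [61.4 61.3] 83.1
block 802 [ 504.2 -290.5] [62.2 62. ] 83.1
shelf 2817 [552.8 140.1] [271.3 322.8] 4.3
well low [0.48725658 0.04031617 0.04490118] [0.46755737 0.02153736 0.03135094] [0.50364266 0.05350913 0.05463706]
door [ 0.278 -0.578  0.686]
door2 [ 0.279 -0.573  0.602]
red [ 0.446 -0.198  0.098]
purple [ 0.443 -0.38   0.101]
egg [ 0.624 -0.199  0.051]
mug [ 0.371 -0.417  0.064]
mill [ 0.74  -0.231  0.109]
toaster [ 0.696 -0.078  0.135]
jarA [0.448 0.24  0.163]
jarB [0.489 0.189 0.164]
```

View pics/crop.png

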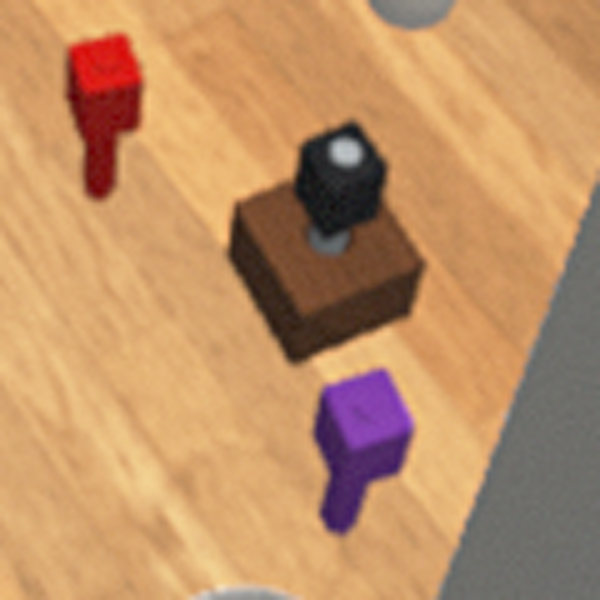

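The crop shows the black key at crop (342,180), upright in the brown block, so it is confirmed. Red at (105,110) and purple at (365,440) stand clear of it. I'm moving above the key.

>>> {"api": "step_arm", "payload": {
  "delta_pos": [
    [-0.4,-0.9,0],
    [-0.4,-0.9,0],
    [-0.4,-0.9,0],
    [-0.4,-0.9,0],
    [-0.4,-0.9,0],
    [-0.4,-0.9,0],
    [-0.4,-0.9,0],
    [-0.4,-0.9,0],
    [-0.4,-0.9,0],
    [-0.4,-0.9,0],
    [-0.4,-0.9,0],
    [-0.4,-0.9,0]
  ],
  "turn": [0,0,0,0,0,0,0,0,0,0,0,0],
  "grip": 0.2,
  "newtons": 30
}}

```text
time: 1.3
ee_pos: [0.5043, -0.2708, 0.2222]
eef_rot: [0.707, 0.707, -0.0, -0.0]
ft_force: [0.2, -0.3, 0.1]
width: 0.0696
grip_force: 0.0
```

Run:
```python
from h import *
import time
c=shot('wrist','w1.png');P=pts(c);s=read_state();print(s['ee_pos'],s['eef_rot'],s['width'])
p=P.reshape(-1,3)
def rect(q,n):
    r=cv2.minAreaRect((q[:,:2]*1000).astype(np.float32));print(n,len(q),np.round(r[0],1),np.round(r[1],1),round(r[2],1))
d=np.hypot(p[:,0]-.504,p[:,1]+.291)
g=(p[:,2]>.1)&(p[:,2]<.112)&(d<.04);rect(p[g],'griptop')
g=(p[:,2]>.041)&(p[:,2]<.049)&(d<.05);rect(p[g],'block')
b=dict(np.load('pics/side.npz'));p=pts(b)
k=((p[...,2]>.056)&(p[...,2]<.064)&(b['image'].min(-1)>140)).astype(np.uint8)
n,l,st,_=cv2.connectedComponentsWithStats(k);i=l[200,290] or 1+np.argmax(st[1:,4])
q=p[l==1+np.argmax(st[1:,4])];rect(q,'shelf')
# well: hole contour in side image -> intersect with z=.06 plane
lab=(l==1+np.argmax(st[1:,4])).astype(np.uint8)
cs,h=cv2.findContours(lab,cv2.RETR_CCOMP,cv2.CHAIN_APPROX_NONE)
V=np.linalg.inv(b['view']);K=b['mtx']
for cc,hh in zip(cs,h[0]):
    if hh[3]>=0 and len(cc)>15:
        uv=cc[:,0];r=np.c_[(uv[:,0]-K[0,2])/K[0,0],-(uv[:,1]-K[1,2])/K[1,1],-np.ones(len(uv))]@V[:3,:3].T
        o=V[:3,3];X=o+r*((.06-o[2])/r[:,2])[:,None];print('hole',uv.mean(0),cv2.minEnclosingCircle((X[:,:2]*1000).astype(np.float32)))
```

```text
[ 0.50192754 -0.27549663  0.22229402] [ 7.08939377e-01  7.05268438e-01 -1.17183640e-03  1.28979167e-04] 0.06968933414327791
griptop 894 [ 503.8 -291.1] [28.1 28. ] 83.8
block 1946 [ 503.7 -291.3] [60.5 60.2] 82.7
shelf 2814 [473.3 134. ] [111.9 322.8] 4.3
hole [292.31707317 177.85365854] ((480.9911193847656, 28.710567474365234), 23.593055725097656)
```

View pics/w1.png

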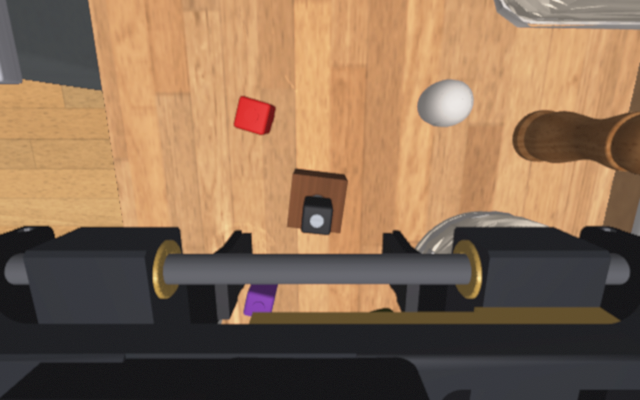

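The key is at (0.504, -0.291), yaw about -6.5°. In the wrist image the black key is at (317,215), purple at (262,300) and red at (254,115). I'll align and check the joints and the height of the silver object at right.

>>> {"api": "step_arm", "payload": {
  "delta_pos": [
    [0,-0.42,0],
    [0,-0.42,0],
    [0,0,0],
    [0,0,0]
  ],
  "turn": [-0.5,-0.45,0,0]
}}

```text
time: 1.75
ee_pos: [0.505, -0.2905, 0.2222]
eef_rot: [0.746, 0.666, -0.0, -0.0]
ft_force: [-0.5, 0.3, 0.7]
width: 0.07
grip_force: 0.0
```

Run:
```python
from h import *
for i in range(2):
    s=read_state();print(s['time'],s['ee_pos'],s['eef_rot'],s['joint_positions'].__repr__())
p=pts(np.load('pics/wrist.npz'));print(p[240,490],p[225,470],p[60,600])
```

```text
1.75 [ 0.50498822 -0.29050764  0.22222669] [ 7.45726542e-01  6.66252059e-01 -2.22272419e-05 -3.42311494e-04] array([ 0.33814128,  0.23620684,  0.12518186,  1.5858279 , -0.03037076,
        1.32210126,  0.35492548])
1.75 [ 0.50498822 -0.29050764  0.22222669] [ 7.45726542e-01  6.66252059e-01 -2.22272419e-05 -3.42311494e-04] array([ 0.33814128,  0.23620684,  0.12518186,  1.5858279 , -0.03037076,
        1.32210126,  0.35492548])
[ 0.54769667 -0.23294352  0.30765467] [ 0.66602606 -0.31002016  0.05929791] [ 0.81751749 -0.13813057 -0.00089196]
```

>>> {"api": "step_arm", "payload": {
  "delta_pos": [
    [-0.05,0,0],
    [0,0,0],
    [0,0,0],
    [0,0,-0.2],
    [0,0,-0.2],
    [0,0,-0.2],
    [0,0,-0.2],
    [0,0,-0.2],
    [0,0,-0.2],
    [0,0,-0.2],
    [0,0,-0.2],
    [0,0,0]
  ],
  "turn": [1,1,1,1,1,1,1,1,1,1,1,1]
}}

```text
time: 2.95
ee_pos: [0.5037, -0.2898, 0.1818]
eef_rot: [0.118, 0.993, 0.0, -0.001]
ft_force: [-0.3, -0.6, 0.7]
width: 0.07
grip_force: 0.0
```

>>> {"api": "step_arm", "payload": {
  "delta_pos": [
    [0,0,0],
    [0,0,-0.5],
    [0,0,-0.75],
    [0,0,-0.75],
    [0,0,-0.75],
    [0,0,-0.75],
    [0,0,-0.65],
    [0,0,-0.35],
    [0,0,0],
    [0,0,0]
  ],
  "turn": [0.6,0.5,0,0,0,0,0,0,0,0]
}}

```text
time: 3.95
ee_pos: [0.5042, -0.2908, 0.0707]
eef_rot: [0.056, 0.998, -0.0, 0.0]
ft_force: [0.1, -0.4, 0.0]
width: 0.0696
grip_force: 0.0
```

>>> {"api": "step_arm", "payload": {
  "delta_pos": [
    [0,0,0],
    [0,0,0],
    [0,0,0],
    [0,0,0],
    [0,0,0],
    [0,0,0],
    [0,0,0]
  ],
  "turn": [0,0,0,0,0,0,0],
  "grip": 1,
  "newtons": 40
}}

```text
time: 4.65
ee_pos: [0.5038, -0.291, 0.0701]
eef_rot: [0.056, 0.998, 0.0, 0.0]
ft_force: [0.4, -0.8, 0.4]
width: 0.0277
grip_force: 40.0
```

>>> {"api": "step_arm", "payload": {
  "delta_pos": [
    [0,0,0.4],
    [0,0,0.7],
    [0,0,0.9],
    [0,0,0.9],
    [0,0,1],
    [0,0.4,0.8],
    [0,0.9,0.3],
    [0.1,1,0],
    [0.1,1,0],
    [0.1,1,0],
    [0.1,1,0],
    [0.1,1,0]
  ],
  "turn": [0,0,0,0,0,0,0,0,0,0,0,0]
}}

```text
time: 5.85
ee_pos: [0.5161, -0.1325, 0.1957]
eef_rot: [0.056, 0.998, -0.0, 0.0]
ft_force: [1.0, -0.1, -1.5]
width: 0.0275
grip_force: 40.0
```

>>> {"api": "step_arm", "payload": {
  "delta_pos": [
    [0.1,1,0],
    [0.1,1,0],
    [0.1,1,0],
    [0.1,1,0],
    [0.1,1,0],
    [0.1,0.9,0],
    [0.1,0.6,0],
    [0,0,0],
    [0,0,0]
  ],
  "turn": [0,0,0,0,0,0,0,0,0]
}}

```text
time: 6.75
ee_pos: [0.5337, 0.0284, 0.1953]
eef_rot: [0.056, 0.998, -0.0, -0.0]
ft_force: [0.8, -0.1, -2.2]
width: 0.028
grip_force: 40.0
```

Run:
```python
from h import *
c=shot('wrist');s=read_state();print(s['time'],s['ee_pos'],s['eef_rot'],s['ft_force'],s['joint_positions'][6])
V=c['view'];K=c['mtx'];q=V@[.481,.029,.06,1];u=K@[q[0],-q[1],-q[2]];u=(u/u[2])[:2];print(u)
q=V@[.49,.029,.045,1];u2=K@[q[0],-q[1],-q[2]];print(u2/u2[2])
cv2.imwrite('pics/w2.png',c['image'][...,::-1])
P=pts(c)
x,y=int(u[0]),int(u[1]);i=c['image'][max(0,y-60):y+60,max(0,x-80):x+80,::-1]
cv2.imwrite('pics/w2.png',np.vstack([cv2.resize(c['image'][...,::-1],(400,250)),cv2.resize(i,(400,300),interpolation=cv2.INTER_CUBIC)]))
```

```text
6.8 [0.53365907 0.02782821 0.19523861] [ 5.68784273e-02  9.98381075e-01 -2.67825018e-04 -4.48767828e-05] [-0.16399133 -0.71281245 -1.76461091] 1.280063440866051
[310.88072345 137.74166908]
[312.25980011 146.51144847   1.        ]
```

View pics/w2.png

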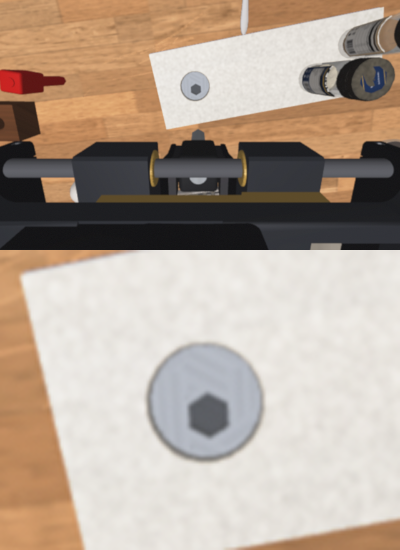

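The crop shows the well and, in it, a dark hexagonal socket at crop (208,415), off-centre toward the bottom (shelf +x). The key tip is visible at (198,135) in the small view. I'll fit the hexagon numerically.

Run:
```python
from h import *
c=dict(np.load('pics/wrist.npz'));K=c['mtx'];V=np.linalg.inv(c['view']);S=8
x0,y0=270,100;i=c['image'][y0:y0+80,x0:x0+90]
g=cv2.resize(cv2.cvtColor(i,cv2.COLOR_RGB2GRAY),None,fx=S,fy=S,interpolation=cv2.INTER_CUBIC)
def world(uv,z):
    u=(uv+.5)/S-.5+[x0,y0]
    r=np.c_[(u[:,0]-K[0,2])/K[0,0],-(u[:,1]-K[1,2])/K[1,1],-np.ones(len(u))]@V[:3,:3].T
    return (V[:3,3]+r*((z-V[2,3])/r[:,2])[:,None])[:,:2]*1000
print(g[40*S:50*S:16,41*S])
for t in (115,125,135):
    m=(g<t).astype(np.uint8);cs,_=cv2.findContours(m,cv2.RETR_EXTERNAL,cv2.CHAIN_APPROX_NONE)
    for cc in cs:
        X=world(cc[:,0].astype(float),.045)
        r=cv2.minEnclosingCircle(X.astype(np.float32))
        if 6<r[1]<11:
            M=cv2.moments(X.astype(np.float32).reshape(-1,1,2));ce=np.array([M['m10'],M['m01']])/M['m00'];d=X-ce
            R=np.hypot(*d.T);A=np.arctan2(d[:,1],d[:,0])
            W=np.hypot(*np.roll(d,-1,0).T*0+0) if 0 else np.hypot(*(np.roll(X,-1,0)-np.roll(X,1,0)).T)
            ph=np.angle(np.sum(W*R**3*np.exp(6j*A)))/6
            print(t,ce.round(1),'R',R.max(),R.min(),'corner yaw deg mod60',np.degrees(ph)%60)
# well circle: board bright vs. face
hsv=cv2.cvtColor(i,cv2.COLOR_RGB2HSV)
sat=cv2.resize(cv2.cvtColor(i,cv2.COLOR_RGB2GRAY),None,fx=S,fy=S,interpolation=cv2.INTER_CUBIC)
for t in (195,205):
  cs,_=cv2.findContours((sat<t).astype(np.uint8),cv2.RETR_EXTERNAL,cv2.CHAIN_APPROX_NONE)
  for cc in cs:
    X=world(cc[:,0].astype(float),.06);r=cv2.minEnclosingCircle(X.astype(np.float32))
    if 18<r[1]<25: print('well',r)
s=read_state();import math
q=s['eef_rot'];from scipy.spatial.transform import Rotation as Ro
M=Ro.from_quat(q).as_matrix();print('tool x dir yaw',math.degrees(math.atan2(M[1,0],M[0,0])),s['ee_pos'])
```

```text
[93 93 94 94 89]
115 [486.6  30.1] R 7.784334590033614 6.729817687210708 corner yaw deg mod60 56.56273816406492
125 [486.6  30.1] R 7.9796517564420615 6.973346221035845 corner yaw deg mod60 56.793214665385854
135 [498.5  17. ] R 6.899709024058763 0.1998398841291209 corner yaw deg mod60 51.272204837952856
135 [486.6  30.1] R 8.21518999397094 7.209939579136924 corner yaw deg mod60 56.719235596907346
well ((481.25115966796875, 29.598299026489258), 21.607322692871094)
well ((481.2764892578125, 29.609636306762695), 21.828731536865234)
tool x dir yaw 173.47869171973989 [0.53365907 0.02782821 0.19523861]
```

Run:
```python
from h import *
c=dict(np.load('pics/wrist.npz'))
V=c['view'];K=c['mtx']
def pr(p):
    q=V@[*p,1];u=K@[q[0],-q[1],-q[2]];return (u/u[2])[:2]
for p in [(.5337,.0278,.130),(.5337,.0278,.160),(.5337,.0278,.19)]: print(pr(p))
# corners for the two hypotheses at tip
for yaw in (-6.3,23.7):
    print(yaw,[pr((.5337+.0069*np.cos(a),.0278+.0069*np.sin(a),.130)).round(1).tolist() for a in np.radians(yaw+60*np.arange(6))])
cv2.imwrite('pics/tip.png',cv2.resize(c['image'][190:250,285:345,::-1],(600,600),interpolation=cv2.INTER_CUBIC))
```

```text
[315.99121109 215.45764134]
[315.88736694 228.66771629]
[315.74958269 246.1953296 ]
-6.3 [[316.0, 224.4], [324.1, 219.9], [324.2, 210.9], [316.0, 206.4], [307.8, 210.9], [307.9, 220.0]]
23.7 [[320.7, 223.2], [325.4, 215.4], [320.7, 207.6], [311.2, 207.6], [306.6, 215.5], [311.3, 223.3]]
```

View pics/tip.png

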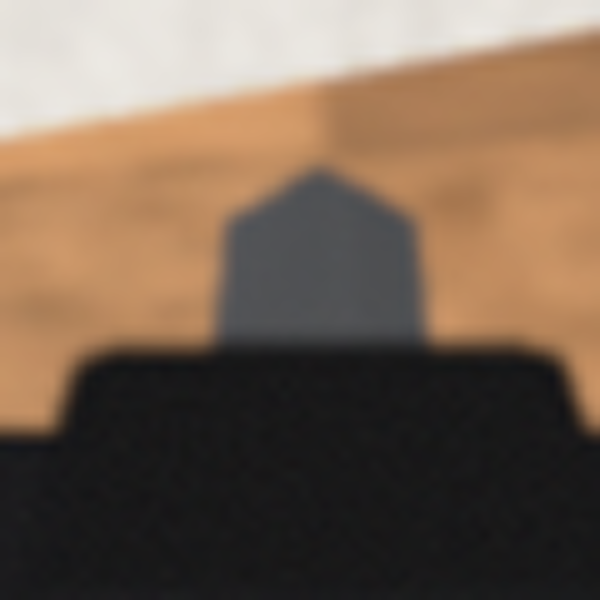

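The corner faces image-up at crop (320,165), so the key's corner yaw is about -6°. It sits about 0.8 mm toward +y relative to the TCP. The socket's corner yaw is about -3°, which is within the play, so I'm moving over the socket.

>>> {"api": "step_arm", "payload": {
  "delta_pos": [
    [-0.4,0.03,0],
    [-0.5,0.03,0],
    [-0.5,0,-0.3],
    [-0.48,0,-0.7],
    [0,0,-0.8],
    [0,0,-0.8],
    [0,0,-0.5],
    [0,0,0],
    [0,0,0]
  ],
  "turn": [0.2,0.2,0,0,0,0,0,0,0]
}}

```text
time: 7.7
ee_pos: [0.4868, 0.0304, 0.1182]
eef_rot: [0.032, 0.999, 0.0, 0.0]
ft_force: [-0.2, 0.4, -1.4]
width: 0.0278
grip_force: 40.0
```

>>> {"api": "step_arm", "payload": {
  "delta_pos": [
    [0,0,-0.1],
    [0,0,-0.1],
    [0,0,-0.1],
    [0,0,0]
  ],
  "turn": [0,0,0,0]
}}

```text
time: 8.1
ee_pos: [0.4866, 0.0305, 0.1098]
eef_rot: [0.032, 0.999, 0.0, -0.0]
ft_force: [-0.9, -0.6, -2.1]
width: 0.0278
grip_force: 40.0
```

>>> {"api": "step_arm", "payload": {
  "delta_pos": [
    [0,0,-0.05],
    [0,0,-0.05],
    [0,0,0]
  ],
  "turn": [0,0,0]
}}

```text
time: 8.4
ee_pos: [0.4867, 0.0305, 0.1074]
eef_rot: [0.032, 0.999, 0.0, -0.0]
ft_force: [0.1, -0.6, -1.5]
width: 0.0278
grip_force: 40.0
```

>>> {"api": "step_arm", "payload": {
  "delta_pos": [
    [0,0,-0.04],
    [0,0,-0.04],
    [0,0,0]
  ],
  "turn": [0,0,0]
}}

```text
time: 8.7
ee_pos: [0.4867, 0.0305, 0.1054]
eef_rot: [0.032, 0.999, 0.0, -0.0]
ft_force: [0.1, 0.6, -2.1]
width: 0.0277
grip_force: 40.0
```

>>> {"api": "step_arm", "payload": {
  "delta_pos": [
    [0,0,-0.06],
    [0,0,-0.06],
    [0,0,-0.06],
    [0,0,0]
  ],
  "turn": [0,0,0,0]
}}

```text
time: 9.1
ee_pos: [0.4866, 0.0305, 0.1008]
eef_rot: [0.032, 0.999, 0.0, -0.0]
ft_force: [0.2, -0.3, -1.5]
width: 0.0276
grip_force: 40.0
```

>>> {"api": "step_arm", "payload": {
  "delta_pos": [
    [0,0,-0.06],
    [0,0,-0.06],
    [0,0,-0.06],
    [0,0,0]
  ],
  "turn": [0,0,0,0]
}}

```text
time: 9.5
ee_pos: [0.4866, 0.0305, 0.0963]
eef_rot: [0.032, 0.999, 0.0, -0.0]
ft_force: [0.5, -0.5, -2.1]
width: 0.0279
grip_force: 40.0
```

>>> {"api": "step_arm", "payload": {
  "delta_pos": [
    [0,0,-0.06],
    [0,0,-0.06],
    [0,0,-0.06],
    [0,0,0]
  ],
  "turn": [0,0,0,0]
}}

```text
time: 9.9
ee_pos: [0.4866, 0.0305, 0.0918]
eef_rot: [0.032, 0.999, 0.0, -0.0]
ft_force: [0.9, -1.3, -2.0]
width: 0.0279
grip_force: 40.0
```

>>> {"api": "step_arm", "payload": {
  "delta_pos": [
    [0,0,0],
    [0,0,0],
    [0,0,0],
    [0,0,0],
    [0,0,0],
    [0,0,0]
  ],
  "turn": [-0.4,-0.4,-0.4,-0.4,-0.4,-0.4]
}}

```text
time: 10.5
ee_pos: [0.4866, 0.0303, 0.092]
eef_rot: [0.176, 0.984, -0.0, -0.0]
ft_force: [-1.8, -1.2, -1.3]
width: 0.0276
grip_force: 40.0
```

Run:
```python
from h import *
s=read_state();print(s['time'],s['ee_pos'],s['torque'],s['ft_force'],s['joint_positions'][6])
```

```text
10.5 [0.48656153 0.03034421 0.09198784] [-0.12049284  0.12546032  0.17018342] [-1.83779653 -1.17497607 -1.25873384] 1.0166246879348855
```

The torque is 0.17 N·m, matching the bolt's friction, so the key is engaged and turning. I'll continue clockwise.

>>> {"api": "step_arm", "payload": {
  "delta_pos": [
    [0,0,0],
    [0,0,0],
    [0,0,0],
    [0,0,0],
    [0,0,0],
    [0,0,0],
    [0,0,0],
    [0,0,0],
    [0,0,0],
    [0,0,0],
    [0,0,0],
    [0,0,0]
  ],
  "turn": [-0.6,-0.8,-0.8,-0.8,-0.8,-0.8,-0.8,-0.8,-0.8,-0.8,-0.6,0]
}}

```text
time: 11.7
ee_pos: [0.4867, 0.0305, 0.092]
eef_rot: [0.629, 0.777, -0.0, 0.0]
ft_force: [-1.0, -0.1, -3.0]
width: 0.0272
grip_force: 40.0
```

Run:
```python
from h import *
s=read_state();print(s['time'],s['ee_pos'],s['torque'],s['ft_force'],s['joint_positions'][6])
```

```text
11.7 [0.48670655 0.03053012 0.09202389] [-0.09006651 -0.07630965  0.13842618] [-1.02352498 -0.07448745 -3.04064394] 0.02351363779815145
```

>>> {"api": "step_arm", "payload": {
  "delta_pos": [
    [0,0,0],
    [0,0,0],
    [0,0,0],
    [0,0,0],
    [0,0,0],
    [0,0,0],
    [0,0,0],
    [0,0,0],
    [0,0,0],
    [0,0,0],
    [0,0,0],
    [0,0,0]
  ],
  "turn": [-0.6,-0.8,-0.8,-0.8,-0.8,-0.8,-0.8,-0.8,-0.8,-0.8,-0.6,0]
}}

```text
time: 12.9
ee_pos: [0.4868, 0.0304, 0.092]
eef_rot: [0.926, 0.377, 0.0, 0.0]
ft_force: [1.1, -0.5, -2.1]
width: 0.0277
grip_force: 40.0
```

Run:
```python
from h import *
s=read_state();print(s['time'],s['ee_pos'],s['torque'],s['ft_force'],s['joint_positions'][6])
```

```text
12.9 [0.48684438 0.03040751 0.09202511] [-0.16854633 -0.18846903  0.04589369] [ 1.14884652 -0.49026344 -2.09681712] -0.9694327804508166
```

>>> {"api": "step_arm", "payload": {
  "delta_pos": [
    [0,0,0],
    [0,0,0],
    [0,0,0],
    [0,0,0],
    [0,0,0]
  ],
  "turn": [0,0,0,0,0],
  "grip": 0.25
}}

```text
time: 13.4
ee_pos: [0.4868, 0.0306, 0.0921]
eef_rot: [0.926, 0.377, 0.0, 0.0]
ft_force: [-0.3, 0.8, -0.2]
width: 0.0593
grip_force: 0.0
```

>>> {"api": "step_arm", "payload": {
  "delta_pos": [
    [0,0,0],
    [0,0,0],
    [0,0,0],
    [0,0,0],
    [0,0,0],
    [0,0,0],
    [0,0,0],
    [0,0,0],
    [0,0,0],
    [0,0,0],
    [0,0,0],
    [0,0,0]
  ],
  "turn": [1,1,1,1,1,1,1,1,1,1,1,1]
}}

```text
time: 14.6
ee_pos: [0.4868, 0.0306, 0.0921]
eef_rot: [0.446, 0.895, 0.0, 0.0]
ft_force: [-0.5, -0.6, 0.3]
width: 0.0654
grip_force: 0.0
```

>>> {"api": "step_arm", "payload": {
  "delta_pos": [
    [0,0,0],
    [0,0,0],
    [0,0,0],
    [0,0,0]
  ],
  "turn": [0.6,0.49,0,0]
}}

```text
time: 15.0
ee_pos: [0.4868, 0.0305, 0.0921]
eef_rot: [0.389, 0.921, 0.0, 0.0]
ft_force: [-0.3, 0.2, -0.5]
width: 0.0652
grip_force: 0.0
```

>>> {"api": "step_arm", "payload": {
  "delta_pos": [
    [0,0,0],
    [0,0,0],
    [0,0,0],
    [0,0,0],
    [0,0,0],
    [0,0,0],
    [0,0,0]
  ],
  "turn": [0,0,0,0,0,0,0],
  "grip": 1,
  "newtons": 40
}}

```text
time: 15.7
ee_pos: [0.4867, 0.0305, 0.0921]
eef_rot: [0.388, 0.921, -0.0, -0.0]
ft_force: [-0.7, 0.1, 0.8]
width: 0.0279
grip_force: 39.8
```

Run:
```python
from h import *
s=read_state();print(s['time'],s['ee_pos'],s['torque'],s['ft_force'],s['joint_positions'][6])
```

```text
15.7 [0.48672627 0.03048191 0.09207956] [ 0.02001367 -0.01607531  0.08713429] [-0.72762653  0.14504741  0.84749656] 0.5796484256172617
```

>>> {"api": "step_arm", "payload": {
  "delta_pos": [
    [0,0,0],
    [0,0,0],
    [0,0,0],
    [0,0,0],
    [0,0,0],
    [0,0,0],
    [0,0,0],
    [0,0,0],
    [0,0,0],
    [0,0,0],
    [0,0,0],
    [0,0,0]
  ],
  "turn": [-0.6,-0.8,-0.8,-0.8,-0.8,-0.8,-0.8,-0.8,-0.8,-0.8,-0.6,-0.4]
}}

```text
time: 16.9
ee_pos: [0.4869, 0.0305, 0.0921]
eef_rot: [0.801, 0.599, 0.0, 0.0]
ft_force: [0.4, -0.7, 0.5]
width: 0.0277
grip_force: 39.9
```

Run:
```python
from h import *
s=read_state();print(s['time'],s['ee_pos'],s['torque'],s['ft_force'],s['joint_positions'][6])
```

```text
16.9 [0.48689434 0.03046091 0.0920955 ] [-0.18004623 -0.1270243   0.12238611] [ 0.41769748 -0.67675424  0.490456  ] -0.46491033652649105
```

>>> {"api": "step_arm", "payload": {
  "delta_pos": [
    [0,0,0],
    [0,0,0],
    [0,0,0],
    [0,0,0]
  ],
  "turn": [-0.4,-0.4,-0.4,-0.4]
}}

```text
time: 17.3
ee_pos: [0.4869, 0.0304, 0.0921]
eef_rot: [0.854, 0.52, 0.0, 0.0]
ft_force: [0.5, -0.3, 0.8]
width: 0.0277
grip_force: 39.9
```

Run:
```python
from h import *
s=read_state();print(s['time'],s['ee_pos'],s['torque'],s['eef_rot'],s['joint_positions'][6])
```

```text
17.3 [0.48693603 0.03040812 0.09212151] [-0.20552249 -0.10336422  0.16539518] [8.54134848e-01 5.20051525e-01 1.40812299e-04 2.28678367e-04] -0.6535183272239214
```

>>> {"api": "step_arm", "payload": {
  "delta_pos": [
    [0,0,0],
    [0,0,0],
    [0,0,0],
    [0,0,0],
    [0,0,0]
  ],
  "turn": [-0.3,-0.3,-0.3,-0.3,-0.2]
}}

```text
time: 17.8
ee_pos: [0.4869, 0.0303, 0.0921]
eef_rot: [0.895, 0.447, 0.0, 0.0]
ft_force: [0.7, -0.6, -0.6]
width: 0.0279
grip_force: 39.9
```

```bash
cat > t.py <<'E'
from h import *
s=read_state();q=s['eef_rot'];print(s['time'],s['ee_pos'],s['torque'],'yaw',np.degrees(2*np.arctan2(q[0],q[1])),s['joint_positions'][6])
E
python3 t.py
```

```text
17.8 [0.48689488 0.03031658 0.09210321] [-0.35595503 -0.14758451  0.11366973] yaw 126.93349128649979 -0.8188469895261493
```

>>> {"api": "step_arm", "payload": {
  "delta_pos": [
    [0,0,0],
    [0,0,0],
    [0,0,0]
  ],
  "turn": [-0.2,-0.2,-0.2]
}}

```text
time: 18.1
ee_pos: [0.4869, 0.0304, 0.0921]
eef_rot: [0.91, 0.414, 0.0, 0.0]
ft_force: [0.2, -0.8, -0.4]
width: 0.0276
grip_force: 39.9
```

```bash
python3 t.py
```

```text
18.1 [0.4868861  0.03039337 0.09211375] [-0.44936854 -0.22964461  0.15125177] yaw 131.074352650303 -0.8902551772533625
```

>>> {"api": "step_arm", "payload": {
  "delta_pos": [
    [0,0,0],
    [0,0,0],
    [0,0,0]
  ],
  "turn": [-0.2,-0.2,-0.2]
}}

```text
time: 18.4
ee_pos: [0.4868, 0.0304, 0.0921]
eef_rot: [0.925, 0.381, 0.0, 0.0]
ft_force: [1.3, -0.9, -0.1]
width: 0.028
grip_force: 39.9
```

```bash
python3 t.py
```

```text
18.4 [0.4868219  0.03040529 0.09208861] [-0.51614991 -0.2800039   0.11913047] yaw 135.21886094711982 -0.9616035949448373
```

>>> {"api": "step_arm", "payload": {
  "delta_pos": [
    [0,0,0],
    [0,0,0]
  ],
  "turn": [-0.2,-0.2]
}}

```text
time: 18.6
ee_pos: [0.4868, 0.0304, 0.0921]
eef_rot: [0.933, 0.359, 0.0, 0.0]
ft_force: [1.3, -1.9, -0.5]
width: 0.028
grip_force: 39.9
```

```bash
python3 t.py
```

```text
18.6 [0.48682445 0.03041731 0.09208976] [-0.61001716 -0.29692889  0.12928828] yaw 137.96889592667176 -1.009047486636567
```

>>> {"api": "step_arm", "payload": {
  "delta_pos": [
    [0,0,0],
    [0,0,0]
  ],
  "turn": [-0.2,0]
}}

```text
time: 18.8
ee_pos: [0.4868, 0.0304, 0.0921]
eef_rot: [0.938, 0.348, 0.0, 0.0]
ft_force: [0.9, -2.5, -0.4]
width: 0.0277
grip_force: 39.9
```

```bash
python3 t.py
```

```text
18.8 [0.48679337 0.03039264 0.09207731] [-0.66882506 -0.28828208  0.19857735] yaw 139.3063111694221 -1.032001974942472
```

>>> {"api": "step_arm", "payload": {
  "delta_pos": [
    [0,0,0],
    [0,0,0]
  ],
  "turn": [-0.15,-0.15]
}}

```text
time: 19.0
ee_pos: [0.4868, 0.0305, 0.0921]
eef_rot: [0.944, 0.331, 0.0, 0.0]
ft_force: [1.4, -2.5, -1.3]
width: 0.0274
grip_force: 39.9
```

```bash
python3 t.py
```

```text
19.0 [0.4868277  0.03046228 0.09211206] [-0.75024705 -0.31615993  0.18530457] yaw 141.37313371551122 -1.0677392243424277
```

>>> {"api": "step_arm", "payload": {
  "delta_pos": [
    [0,0,0],
    [0,0,0]
  ],
  "turn": [-0.15,-0.15]
}}

```text
time: 19.2
ee_pos: [0.4868, 0.0305, 0.0921]
eef_rot: [0.95, 0.314, 0.0, 0.0]
ft_force: [2.2, -2.3, -0.3]
width: 0.0276
grip_force: 39.9
```

```bash
python3 t.py
```

```text
19.2 [0.48680875 0.03047859 0.0921048 ] [-0.74668304 -0.27633337  0.10140878] yaw 143.44209400046907 -1.1033993747556805
```

>>> {"api": "step_arm", "payload": {
  "delta_pos": [
    [0,0,0],
    [0,0,0]
  ],
  "turn": [-0.15,-0.15]
}}

```text
time: 19.4
ee_pos: [0.4868, 0.0305, 0.0921]
eef_rot: [0.955, 0.297, 0.0, 0.0]
ft_force: [1.6, -3.0, -0.4]
width: 0.0277
grip_force: 39.9
```

```bash
python3 t.py
```

```text
19.4 [0.4867678  0.03048484 0.09207897] [-0.81996143 -0.40010338  0.12411885] yaw 145.50315437344773 -1.1389456484643763
```

>>> {"api": "step_arm", "payload": {
  "delta_pos": [
    [0,0,0],
    [0,0,0]
  ],
  "turn": [-0.15,-0.15]
}}

```text
time: 19.6
ee_pos: [0.4868, 0.0305, 0.0921]
eef_rot: [0.96, 0.279, 0.0, 0.0]
ft_force: [1.7, -2.4, -0.8]
width: 0.0276
grip_force: 39.9
```

```bash
python3 t.py
```

```text
19.6 [0.48678574 0.03046683 0.09208267] [-0.87876962 -0.32717713  0.19671226] yaw 147.5652252902053 -1.1744712445055578
```

>>> {"api": "step_arm", "payload": {
  "delta_pos": [
    [0,0,0],
    [0,0,0]
  ],
  "turn": [-0.15,-0.15]
}}

```text
time: 19.8
ee_pos: [0.4867, 0.0305, 0.0921]
eef_rot: [0.965, 0.262, -0.0, 0.0]
ft_force: [0.5, -4.3, -0.1]
width: 0.0274
grip_force: 39.9
```

```bash
python3 t.py
```

```text
19.8 [0.48674687 0.03048093 0.09206305] [-0.85668188 -0.25197276  0.23654668] yaw 149.6236424384359 -1.20998218556317
```

>>> {"api": "step_arm", "payload": {
  "delta_pos": [
    [0,0,0],
    [0,0,0]
  ],
  "turn": [-0.15,-0.15]
}}

```text
time: 20.0
ee_pos: [0.4867, 0.0305, 0.0921]
eef_rot: [0.97, 0.245, -0.0, 0.0]
ft_force: [1.3, -3.4, 0.6]
width: 0.0276
grip_force: 39.9
```

```bash
python3 t.py
```

```text
20.0 [0.48674267 0.030488   0.09206986] [-0.88048761 -0.34958136  0.2446367 ] yaw 151.68491436295875 -1.2455079887495355
```

>>> {"api": "step_arm", "payload": {
  "delta_pos": [
    [0,0,0],
    [0,0,0]
  ],
  "turn": [-0.15,0]
}}

```text
time: 20.2
ee_pos: [0.4867, 0.0305, 0.092]
eef_rot: [0.972, 0.236, -0.0, 0.0]
ft_force: [1.1, -3.7, 0.1]
width: 0.0277
grip_force: 39.9
```

```bash
python3 t.py
```

```text
20.2 [0.48673801 0.03049383 0.09204909] [-0.85767539 -0.30169102  0.3241989 ] yaw 152.68695814142035 -1.262759292587765
```

>>> {"api": "step_arm", "payload": {
  "delta_pos": [
    [0,0,0],
    [0,0,0]
  ],
  "turn": [-0.15,0]
}}

```text
time: 20.4
ee_pos: [0.4867, 0.0305, 0.0921]
eef_rot: [0.974, 0.227, -0.0, 0.0]
ft_force: [0.9, -2.2, 0.6]
width: 0.0276
grip_force: 39.9
```

```bash
python3 t.py
```

```text
20.4 [0.4867236  0.03049708 0.09205341] [-0.95947806 -0.32499002  0.29518077] yaw 153.71509307187955 -1.2804353334539567
```

>>> {"api": "step_arm", "payload": {
  "delta_pos": [
    [0,0,0],
    [0,0,0]
  ],
  "turn": [-0.2,0]
}}

```text
time: 20.6
ee_pos: [0.4868, 0.0305, 0.0921]
eef_rot: [0.977, 0.215, -0.0, 0.0]
ft_force: [1.9, -2.4, -0.0]
width: 0.0276
grip_force: 39.9
```

```bash
python3 t.py
```

```text
20.6 [0.48675611 0.0304943  0.09207459] [-0.90294899 -0.25400003  0.26553946] yaw 155.11432597010418 -1.3045983673267434
```

>>> {"api": "step_arm", "payload": {
  "delta_pos": [
    [0,0,0],
    [0,0,0]
  ],
  "turn": [0,0]
}}

```text
time: 20.8
ee_pos: [0.4867, 0.0305, 0.0921]
eef_rot: [0.976, 0.216, -0.0, 0.0]
ft_force: [0.1, -3.6, -0.6]
width: 0.0279
grip_force: 39.9
```

```bash
python3 t.py
```

```text
20.8 [0.48674299 0.03051448 0.09205316] [-0.95569978 -0.22558219  0.27293413] yaw 155.03558722953443 -1.303225282933991
```

>>> {"api": "step_arm", "payload": {
  "delta_pos": [
    [0,0,0],
    [0,0,0],
    [0,0,0]
  ],
  "turn": [-0.15,-0.15,0]
}}

```text
time: 21.1
ee_pos: [0.4867, 0.0305, 0.092]
eef_rot: [0.98, 0.198, -0.0, 0.0]
ft_force: [0.9, -2.5, -1.1]
width: 0.0275
grip_force: 39.9
```

```bash
python3 t.py
python3 - <<'E'
from h import *
c=shot('wrist');s=shot('side')
V=s['view'];K=s['mtx'];q=V@[.487,.03,.11,1];u=K@[q[0],-q[1],-q[2]];u=(u/u[2])[:2].astype(int);print(u)
i=s['image'][u[1]-50:u[1]+50,u[0]-50:u[0]+50,::-1]
cv2.imwrite('pics/w3.png',np.hstack([cv2.resize(c['image'][150:300,240:390,::-1],(400,400),interpolation=2),cv2.resize(i,(400,400),interpolation=2)]))
E
```

```text
21.1 [0.48672387 0.03052893 0.09202649] [-0.97029783 -0.28426026  0.33355799] yaw 157.16324456986527 -1.3399447318044369
[293 162]
```

View pics/w3.png

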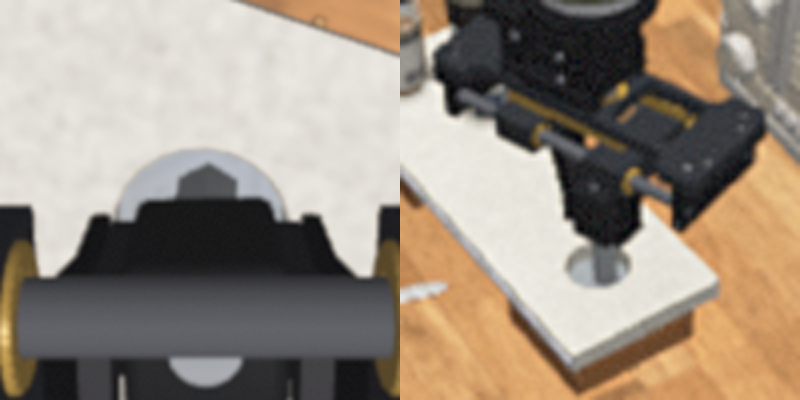

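The left crop shows the shaft inside the dark socket, whose far corner is at (208,163). The right crop shows the key upright in the well. I'll read the socket's angle from that corner.

Run:
```python
from h import *
c=dict(np.load('pics/wrist.npz'));K=c['mtx'];V=np.linalg.inv(c['view']);S=8;x0,y0=295,200
g=cv2.resize(cv2.cvtColor(c['image'][y0:y0+30,x0:x0+50],cv2.COLOR_RGB2GRAY),None,fx=S,fy=S,interpolation=2)
print(g[8::16,23*S:24*S:8].ravel()); print(g[14*S,::16])
m=(g<135).astype(np.uint8)
def world(u,z):
    u=(np.array(u,float)+.5)/S-.5+[x0,y0]
    r=np.c_[(u[:,0]-K[0,2])/K[0,0],-(u[:,1]-K[1,2])/K[1,1],-np.ones(len(u))]@V[:3,:3].T
    return (V[:3,3]+r*((z-V[2,3])/r[:,2])[:,None])[:,:2]*1000
top=np.argmax(m,0);ok=(m.max(0)>0)
xs=np.where(ok)[0];ap=xs[np.argmin(top[xs])];print('apex',ap/S+x0,top[ap]/S+y0)
for lo,hi in((ap-56,ap-14),(ap+14,ap+56)):
    xx=np.arange(lo,hi);X=world(np.c_[xx,top[lo:hi]],.045)
    d=np.polyfit(xx,top[lo:hi],1);vx,vy,*_=cv2.fitLine(X.astype(np.float32),cv2.DIST_HUBER,0,.01,.01).ravel()
    print('slope',d[0],'edge yaw',np.degrees(np.arctan2(vy,vx))%180,'-> corner yaw mod60',(np.degrees(np.arctan2(vy,vx))+0)%60, X[0],X[-1])
```

```text
[221 224 211 185 188 153  84  82  82  84  84  78  36  23  24]
[180 179 180 181 184 185 187 183 150 118  91  80  80  91 131 175 188 188
 187 185 181 186 214 225 224]
apex 317.625 211.5
slope -0.40709829025200517 edge yaw 135.56302 -> corner yaw mod60 15.563023 [490.74616371  36.9390876 ] [493.53440535  34.36944122]
slope 0.6163195851227605 edge yaw 80.215355 -> corner yaw mod60 20.215355 [494.80035667  32.26130231] [494.12733382  28.23159925]
```

The visible socket corner gives a yaw of about 18–20°, which matches 6.0 rad (20.5° expected). The torque has risen from about 0.14 to 0.33 N·m, so the bolt is at its stop. I'll relieve the torque within the play, then lift out.

>>> {"api": "step_arm", "payload": {
  "delta_pos": [
    [0,0,0],
    [0,0,0],
    [0,0,0],
    [0,0,0],
    [0,0,0],
    [0,0,0]
  ],
  "turn": [0.3,0.3,0.3,0.3,0.2,0]
}}

```text
time: 21.8
ee_pos: [0.4868, 0.0305, 0.0921]
eef_rot: [0.96, 0.28, 0.0, -0.0]
ft_force: [0.1, -2.6, -1.0]
width: 0.0274
grip_force: 39.8
```

```bash
python3 t.py
```

```text
21.8 [0.48681407 0.03050841 0.09207144] [-0.92971363 -0.37819015 -0.09426654] yaw 147.47886165034046 -1.1728093440029261
```

>>> {"api": "step_arm", "payload": {
  "delta_pos": [
    [0,0,0.2],
    [0,0,0.3],
    [0,0,0.4],
    [0,0,0.5],
    [0,0,0.6],
    [0,0,0.8],
    [-0.2,-0.2,0.8],
    [-0.5,-0.4,0.5],
    [-0.5,-0.4,0],
    [-0.5,-0.1,0],
    [0,0,0],
    [0,0,0]
  ],
  "turn": [0,0,0,0,0,0,0,0,0,0,0,0]
}}

```text
time: 23.0
ee_pos: [0.4439, 0.0034, 0.1942]
eef_rot: [0.96, 0.28, -0.0, -0.0]
ft_force: [0.6, -0.3, -2.0]
width: 0.028
grip_force: 39.9
```

```bash
python3 t.py
python3 - <<'E'
from h import *
c=shot('wrist');K=c['mtx'];V=np.linalg.inv(c['view']);S=8
q=c['view']@[.4866,.0301,.045,1];u=K@[q[0],-q[1],-q[2]];u=(u/u[2])[:2];print(u)
x0,y0=int(u[0])-40,int(u[1])-40;i=c['image'][y0:y0+80,x0:x0+80]
g=cv2.resize(cv2.cvtColor(i,cv2.COLOR_RGB2GRAY),None,fx=S,fy=S,interpolation=cv2.INTER_CUBIC)
def world(uv,z):
    u=(uv+.5)/S-.5+[x0,y0]
    r=np.c_[(u[:,0]-K[0,2])/K[0,0],-(u[:,1]-K[1,2])/K[1,1],-np.ones(len(u))]@V[:3,:3].T
    return (V[:3,3]+r*((z-V[2,3])/r[:,2])[:,None])[:,:2]*1000
for t in (115,125,135):
    cs,_=cv2.findContours((g<t).astype(np.uint8),cv2.RETR_EXTERNAL,cv2.CHAIN_APPROX_NONE)
    for cc in cs:
        X=world(cc[:,0].astype(float),.045);r=cv2.minEnclosingCircle(X.astype(np.float32))
        if 6<r[1]<11:
            M=cv2.moments(X.astype(np.float32).reshape(-1,1,2));ce=np.array([M['m10'],M['m01']])/M['m00'];d=X-ce
            R=np.hypot(*d.T);A=np.arctan2(d[:,1],d[:,0]);W=np.hypot(*(np.roll(X,-1,0)-np.roll(X,1,0)).T)
            print(t,ce.round(1),R.max(),R.min(),'corner yaw',np.degrees(np.angle(np.sum(W*R**3*np.exp(6j*A)))/6)%60)
cv2.imwrite('pics/w4.png',np.hstack([cv2.resize(c['image'][100:260,220:420,::-1],(500,400),interpolation=2),cv2.resize(i[...,::-1],(300,400),interpolation=2)]))
E
```

```text
23.0 [0.44390872 0.00338315 0.19423429] [0.07834005 0.07060984 0.02742613] yaw 147.46462748255973 -1.1104113404255276
[317.2416637 139.2048396]
115 [486.6  30.1] 7.669640129484582 6.656913743699828 corner yaw 26.69793879553274
125 [486.6  30.1] 7.89840720325792 6.883409273686014 corner yaw 26.7465183527228
135 [486.6  30.1] 8.14537233277631 7.052677603670625 corner yaw 26.57138087654101
```

View pics/w4.png

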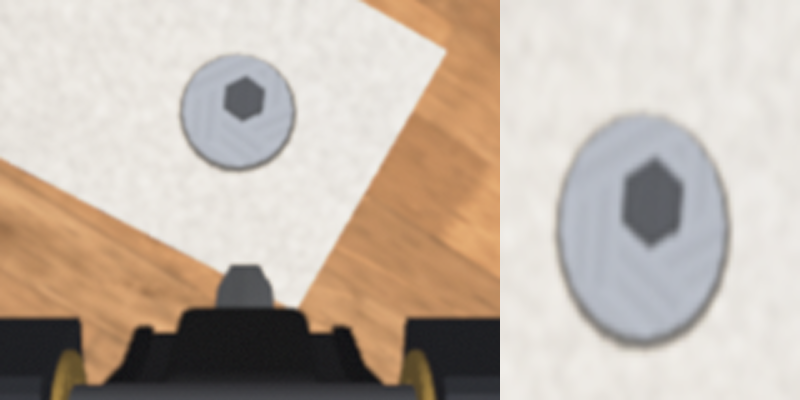

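The crop shows the socket empty again and clean, with the key in the hand flat-side up. I'll check the bolt angle more precisely, using the shelf yaw and the key's yaw in the hand.

Run:
```python
from h import *
from scipy.optimize import minimize
c=dict(np.load('pics/wrist.npz'));K=c['mtx'];Vw=c['view'];V=np.linalg.inv(Vw);P=pts(c)
k=((abs(P[...,2]-.06)<.004)&(c['image'].min(-1)>150)).astype(np.uint8)
n,l,st,_=cv2.connectedComponentsWithStats(k);m=l==1+np.argmax(st[1:,4])
q=P[m];r=cv2.minAreaRect((q[:,:2]*1000).astype(np.float32));print('shelf',np.round(r[0],1),np.round(r[1],1),r[2],len(q))
cv2.imwrite('pics/_m.png',m*np.uint8(255))
# edges by gray
# rotate: for each long edge bin by y', take extremes
a=np.radians(r[2]%90 if r[2]%90<45 else r[2]%90-90);
R=np.array([[np.cos(a),np.sin(a)],[-np.sin(a),np.cos(a)]]);L=(q[:,:2]@R.T)*1000
b=np.round(L[:,1]/4).astype(int)
for nm,f in(('min',np.min),('max',np.max)):
    e=np.array([(bb*4,f(L[b==bb,0])) for bb in np.unique(b) if (b==bb).sum()>5]);
    ref=np.median(e[:,1]);e=e[abs(e[:,1]-ref)<4];p=np.polyfit(e[:,0],e[:,1],1);print(nm,len(e),'shelf yaw',np.degrees(a)-np.degrees(np.arctan(p[0])),p)
# key tip fit
im=c['image'][195:226,290:345].astype(int);g=im.sum(-1)/3;sat=im.max(-1)-im.min(-1)
tm=((g<125)&(sat<30)).astype(np.uint8);n,l2,s2,ce=cv2.connectedComponentsWithStats(tm);tm=(l2==l2[22,27]).astype(np.uint8)
print('\n'.join(''.join('.#'[v] for v in row) for row in tm))
def ren(x,y,yaw):
    img=np.zeros((31*8,55*8),np.uint8);pp=[]
    for z,af in((.1292,12),(.1322,14),(.16,14)):
        for t in np.radians(yaw+60*np.arange(6)):
            o=Vw@[x+af/1732.05*np.cos(t),y+af/1732.05*np.sin(t),z,1];u=K@[o[0],-o[1],-o[2]];u=u[:2]/u[2];pp.append([(u[0]-290+.5)*8,(u[1]-195+.5)*8])
    cv2.fillConvexPoly(img,cv2.convexHull(np.array(pp,np.float32)).astype(np.int32),255)
    return cv2.resize(img,(55,31),interpolation=cv2.INTER_AREA)/255.
rows=np.where((tm.sum(1)>0)&(tm.sum(1)<26))[0];print(rows)
best=[]
for yaw in range(-30,30,2):
    f=lambda s:np.abs(ren(.4439+s[0]/1e3,.0034+s[1]/1e3,yaw)-tm)[rows].sum()
    o=minimize(f,[0,0],method='Nelder-Mead',options=dict(initial_simplex=[[0,0],[1.5,0],[0,1.5]],maxiter=60));best.append((round(o.fun,1),yaw,o.x.round(1).tolist()))
print(sorted(best)[:8])
```

```text
shelf [473.  134.8] [110.5 321.5] 4.239665508270264 33595
min 78 shelf yaw 4.257927226386174 [-3.18727119e-04  4.26939023e+02]
max 53 shelf yaw 4.329104264103518 [-1.56100204e-03  5.36604769e+02]
.......................................................
.......................................................
.......................................................
.......................................................
.......................................................
.......................................................
.......................................................
.......................................................
.......................................................
.......................................................
.......................................................
.......................##########......................
......................############.....................
......................#############....................
.....................##############....................
....................################...................
........
[... 480 characters left out ...]
...............
.................######################................
.................######################................
................#######################................
...............#########################....####.......
.....############################################......
....###############################################....
[11 12 13 14 15 16 17 18 19 20 21 22 23 24 25 26 27]
[(np.float64(20.1), -2, [1.1, -0.0]), (np.float64(20.8), -4, [1.1, 0.0]), (np.float64(21.2), -6, [1.2, -0.1]), (np.float64(21.4), -10, [1.4, 0.0]), (np.float64(21.4), -8, [1.2, -0.1]), (np.float64(21.5), -14, [1.3, -0.1]), (np.float64(21.6), 0, [1.2, 0.1]), (np.float64(21.7), -12, [1.3, -0.1])]
```

The shelf yaw is a firm 4.3°, so the bolt stands at about 5.89 rad. The wedged key dragged it back about 6° when I relieved the torque. I'll re-insert, turn to the stop again, and this time release without reversing.

>>> {"api": "step_arm", "payload": {
  "delta_pos": [
    [0.45,0.3,0],
    [0.62,0.4,0],
    [0.62,0.39,0],
    [0,0,-0.4],
    [0,0,-0.8],
    [0,0,-0.8],
    [0,0,-0.7],
    [0,0,-0.4],
    [0,0,0]
  ],
  "turn": [0.8,0.8,0.8,0.8,0.1,0,0,0,0]
}}

```text
time: 23.95
ee_pos: [0.4858, 0.0305, 0.1156]
eef_rot: [0.886, 0.464, -0.001, -0.001]
ft_force: [1.1, 0.5, -1.1]
width: 0.0278
grip_force: 39.9
```

>>> {"api": "step_arm", "payload": {
  "delta_pos": [
    [0,0,-0.08],
    [0,0,-0.08],
    [0,0,-0.06],
    [0,0,0]
  ],
  "turn": [0,0,0,0]
}}

```text
time: 24.35
ee_pos: [0.4867, 0.0303, 0.1118]
eef_rot: [0.886, 0.463, 0.0, 0.0]
ft_force: [-0.1, 0.3, -1.3]
width: 0.0278
grip_force: 39.9
```

>>> {"api": "step_arm", "payload": {
  "delta_pos": [
    [0,0,-0.06],
    [0,0,-0.06],
    [0,0,0]
  ],
  "turn": [0,0,0]
}}

```text
time: 24.65
ee_pos: [0.4864, 0.0301, 0.1084]
eef_rot: [0.886, 0.463, -0.0, 0.0]
ft_force: [0.3, -1.6, -1.6]
width: 0.0279
grip_force: 39.9
```

>>> {"api": "step_arm", "payload": {
  "delta_pos": [
    [0,0,-0.06],
    [0,0,-0.06],
    [0,0,0]
  ],
  "turn": [0,0,0]
}}

```text
time: 24.95
ee_pos: [0.4862, 0.03, 0.1052]
eef_rot: [0.886, 0.463, -0.0, 0.0]
ft_force: [-0.9, -0.4, -2.5]
width: 0.0278
grip_force: 39.9
```

>>> {"api": "step_arm", "payload": {
  "delta_pos": [
    [0,0,-0.06],
    [0,0,-0.06],
    [0,0,0]
  ],
  "turn": [0,0,0]
}}

```text
time: 25.25
ee_pos: [0.4863, 0.0301, 0.1023]
eef_rot: [0.886, 0.463, -0.0, 0.0]
ft_force: [-0.7, -2.3, -2.4]
width: 0.0275
grip_force: 39.9
```

In the socket again. I'll go on down to about 0.094.

>>> {"api": "step_arm", "payload": {
  "delta_pos": [
    [0,0,-0.08],
    [0,0,-0.08],
    [0,0,-0.08],
    [0,0,-0.08],
    [0,0,0]
  ],
  "turn": [0,0,0,0,0]
}}

```text
time: 25.75
ee_pos: [0.4863, 0.0301, 0.0942]
eef_rot: [0.886, 0.463, -0.0, 0.0]
ft_force: [-1.7, -3.0, -3.6]
width: 0.0277
grip_force: 39.9
```

```bash
python3 t.py
```

```text
25.75 [0.48634099 0.03013978 0.09420056] [-0.79029702  0.51199303  0.02548084] yaw 124.79144775038652 -0.7765229955496198
```

>>> {"api": "step_arm", "payload": {
  "delta_pos": [
    [0,0,0],
    [0,0,0],
    [0,0,0],
    [0,0,0]
  ],
  "turn": [-0.4,-0.4,-0.4,0]
}}

```text
time: 26.15
ee_pos: [0.486, 0.0302, 0.0942]
eef_rot: [0.917, 0.398, -0.001, -0.0]
ft_force: [-2.9, -1.7, -1.4]
width: 0.0279
grip_force: 39.9
```

```bash
python3 t.py
```

```text
26.15 [0.48603641 0.03020595 0.09421513] [-0.72420666  0.92873913  0.01373679] yaw 133.0826640682201 -0.9195954911348461
```

>>> {"api": "step_arm", "payload": {
  "delta_pos": [
    [0,0,0],
    [0,0,0],
    [0,0,0],
    [0,0,0]
  ],
  "turn": [-0.3,-0.3,-0.2,0]
}}

```text
time: 26.55
ee_pos: [0.4861, 0.0302, 0.0943]
eef_rot: [0.935, 0.354, -0.0, -0.0]
ft_force: [-3.2, -2.3, -2.5]
width: 0.0276
grip_force: 39.9
```

```bash
python3 t.py
```

```text
26.55 [0.48609137 0.03023321 0.09429571] [-0.69063512  1.19240591  0.0616366 ] yaw 138.50749143098164 -1.013187440460683
```

>>> {"api": "step_arm", "payload": {
  "delta_pos": [
    [-0.02,-0.02,0],
    [0,0,0],
    [0,0,0],
    [0,0,0]
  ],
  "turn": [-0.2,-0.2,-0.2,0]
}}

```text
time: 26.95
ee_pos: [0.4859, 0.03, 0.0944]
eef_rot: [0.948, 0.32, -0.0, -0.0]
ft_force: [-3.0, -0.5, -6.0]
width: 0.0281
grip_force: 39.9
```

```bash
python3 t.py
```

```text
26.95 [0.48585085 0.02999369 0.09438886] [-0.13477035  0.94666043  0.17221353] yaw 142.71361220461725 -1.0849462362324336
```

>>> {"api": "step_arm", "payload": {
  "delta_pos": [
    [0,0,0],
    [0,0,0],
    [0,0,0],
    [0,0,0]
  ],
  "turn": [-0.2,-0.2,-0.2,0]
}}

```text
time: 27.35
ee_pos: [0.4859, 0.03, 0.0944]
eef_rot: [0.958, 0.285, -0.0, -0.0]
ft_force: [-2.5, 0.2, -7.1]
width: 0.0277
grip_force: 39.9
```

```bash
python3 t.py
```

```text
27.35 [0.48585867 0.0299679  0.09444306] [0.17901914 0.98850903 0.05937148] yaw 146.85511304910068 -1.1563325661860964
```

>>> {"api": "step_arm", "payload": {
  "delta_pos": [
    [0,0,0],
    [0,0,0],
    [0,0,0],
    [0,0,0]
  ],
  "turn": [-0.2,-0.2,0,0]
}}

```text
time: 27.75
ee_pos: [0.4859, 0.0299, 0.0945]
eef_rot: [0.965, 0.263, -0.0, -0.0]
ft_force: [-2.9, 1.1, -7.5]
width: 0.0278
grip_force: 39.9
```

```bash
python3 t.py
```

```text
27.75 [0.48589518 0.02989925 0.09451247] [0.31606069 1.21156176 0.18920273] yaw 149.5258090694642 -1.2023531510675494
```

>>> {"api": "step_arm", "payload": {
  "delta_pos": [
    [0,0,0],
    [0,0,0],
    [0,0,0],
    [0,0,0]
  ],
  "turn": [-0.2,-0.2,0,0]
}}

```text
time: 28.15
ee_pos: [0.486, 0.0299, 0.0946]
eef_rot: [0.971, 0.24, -0.0, -0.0]
ft_force: [-4.9, 1.3, -7.0]
width: 0.0274
grip_force: 39.9
```

```bash
python3 t.py
```

```text
28.15 [0.48595009 0.02989256 0.0945577 ] [0.55637931 1.30938804 0.28392152] yaw 152.27694205220217 -1.2498179492383463
```

>>> {"api": "step_arm", "payload": {
  "delta_pos": [
    [0,0,0],
    [0,0,0],
    [0,0,0],
    [0,0,0]
  ],
  "turn": [-0.2,-0.2,0,0]
}}

```text
time: 28.55
ee_pos: [0.486, 0.0299, 0.0946]
eef_rot: [0.976, 0.216, -0.0, -0.0]
ft_force: [-3.8, 1.4, -6.0]
width: 0.0278
grip_force: 39.9
```

```bash
python3 t.py
```

```text
28.55 [0.48597696 0.02989947 0.09458914] [0.73044587 1.36933929 0.29144444] yaw 155.03112377578296 -1.2973261437854926
```

>>> {"api": "step_arm", "payload": {
  "delta_pos": [
    [0,0,0],
    [0,0,0],
    [0,0,0]
  ],
  "turn": [-0.2,-0.1,0]
}}

```text
time: 28.85
ee_pos: [0.486, 0.0299, 0.0946]
eef_rot: [0.98, 0.198, 0.0, -0.0]
ft_force: [-4.4, 2.1, -5.6]
width: 0.0277
grip_force: 39.9
```

```bash
python3 t.py
```

```text
28.85 [0.48601166 0.0299097  0.0946074 ] [0.79844535 1.44366849 0.24035686] yaw 157.1847263091389 -1.3344387007579668
```

>>> {"api": "step_arm", "payload": {
  "delta_pos": [
    [0,0,0],
    [0,0,0],
    [0,0,0],
    [0,0,0]
  ],
  "turn": [-0.2,-0.2,0,0]
}}

```text
time: 29.25
ee_pos: [0.486, 0.0299, 0.0947]
eef_rot: [0.985, 0.174, 0.0, -0.0]
ft_force: [-3.2, 2.5, -6.0]
width: 0.0279
grip_force: 39.9
```

```bash
python3 t.py
```

```text
29.25 [0.4860393  0.02990047 0.09465581] [0.79331487 1.50275235 0.2783642 ] yaw 159.91267718195712 -1.3814646077407966
```

>>> {"api": "step_arm", "payload": {
  "delta_pos": [
    [0,0,0],
    [0,0,0],
    [0,0,0],
    [0,0,0]
  ],
  "turn": [-0.2,-0.2,0,0]
}}

```text
time: 29.65
ee_pos: [0.4861, 0.03, 0.0947]
eef_rot: [0.989, 0.151, 0.0, -0.0]
ft_force: [-4.0, 3.6, -6.0]
width: 0.0276
grip_force: 39.9
```

```bash
python3 t.py
```

```text
29.65 [0.48607873 0.02995126 0.09468104] [0.82139544 1.425709   0.2481557 ] yaw 162.66023071876688 -1.4289352203179797
```

>>> {"api": "step_arm", "payload": {
  "delta_pos": [
    [0,0,0],
    [0,0,0],
    [0,0,0],
    [0,0,0],
    [0,0,0.3],
    [0,0,0.8],
    [0,0,1],
    [0,0,1],
    [0,0,1],
    [0,0,0.7],
    [0,0,0],
    [0,0,0]
  ],
  "turn": [0,0,0,0,0,0,0,0,0,0,0,0],
  "grip": 0.1
}}

```text
time: 30.85
ee_pos: [0.4861, 0.0297, 0.2147]
eef_rot: [0.989, 0.151, 0.0, 0.0]
ft_force: [0.2, 0.3, -1.1]
width: 0.0782
grip_force: 0.0
```

```bash
python3 t.py
python3 - <<'E'
from h import *
c=shot('wrist');P=pts(c);p=P.reshape(-1,3)
d=np.hypot(p[:,0]-.4866,p[:,1]-.030)
for lo,hi in((.118,.132),(.121,.129)):
    q=p[(p[:,2]>lo)&(p[:,2]<hi)&(d<.035)];r=cv2.minAreaRect((q[:,:2]*1000).astype(np.float32));print(len(q),r,np.median(q[:,2]))
cv2.imwrite('pics/w5.png',c['image'][80:300,200:440,::-1].repeat(2,0).repeat(2,1))
E
```

```text
30.85 [0.48608649 0.02971665 0.21466733] [ 0.01022555  0.11708588 -0.019251  ] yaw 162.61059796395824 -1.4235139386153428
1191 ((485.4045715332031, 30.959718704223633), (27.66473388671875, 27.628084182739258), 17.515579223632812) 0.12802088641731282
993 ((485.35888671875, 30.990062713623047), (27.625133514404297, 27.583478927612305), 17.86265754699707) 0.12784937046495035
```

View pics/w5.png

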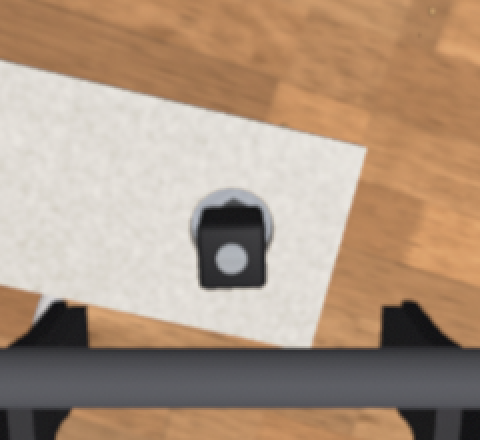

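The key sits square to the hand at yaw 17.6°, and the visible socket corner at (232,198) points image-up. The key is therefore cammed about 30° against the bolt, so the bolt is held at its stop. I'll regrasp, lift straight out without turning back, and check the bolt angle.

>>> {"api": "step_arm", "payload": {
  "delta_pos": [
    [0,0,-0.5],
    [0,0,-1],
    [0,0,-1],
    [0,0,-1],
    [0,0,-0.8],
    [0,0,-0.4],
    [0,0,0],
    [0,0,0]
  ],
  "turn": [0,0,0,0,0,0,0,0]
}}

```text
time: 31.7
ee_pos: [0.4861, 0.0298, 0.0973]
eef_rot: [0.989, 0.151, 0.0, 0.0]
ft_force: [0.5, -0.1, 0.4]
width: 0.0785
grip_force: 0.0
```

>>> {"api": "step_arm", "payload": {
  "delta_pos": [
    [0,0,0],
    [0,0,0],
    [0,0,0],
    [0,0,0],
    [0,0,0],
    [0,0,0],
    [0,0,0]
  ],
  "turn": [0,0,0,0,0,0,0],
  "grip": 1,
  "newtons": 40
}}

```text
time: 32.4
ee_pos: [0.486, 0.0298, 0.0971]
eef_rot: [0.988, 0.151, 0.0, 0.0]
ft_force: [0.0, -0.3, -0.1]
width: 0.0303
grip_force: 0.0
```

>>> {"api": "step_arm", "payload": {
  "delta_pos": [
    [0,0,0.2],
    [0,0,0.3],
    [0,0,0.4],
    [0,0,0.5],
    [0,0,0.6],
    [0,0,0.8],
    [-0.2,-0.1,0.8],
    [-0.6,-0.2,0.5],
    [-0.6,-0.2,0],
    [-0.5,-0.1,0],
    [0,0,0],
    [0,0,0]
  ],
  "turn": [0,0,0,0,0,0,0,0,0,0,0,0]
}}

```text
time: 33.6
ee_pos: [0.4388, 0.0149, 0.2001]
eef_rot: [0.988, 0.151, 0.001, 0.0]
ft_force: [0.1, 0.7, -2.1]
width: 0.0277
grip_force: 40.0
```

```bash
cat > m.py <<'E'
from h import *
c=shot('wrist');K=c['mtx'];V=np.linalg.inv(c['view']);S=8
q=c['view']@[.4866,.0301,.045,1];u=K@[q[0],-q[1],-q[2]];u=(u/u[2])[:2]
x0,y0=int(u[0])-40,int(u[1])-40;i=c['image'][y0:y0+80,x0:x0+80]
g=cv2.resize(cv2.cvtColor(i,cv2.COLOR_RGB2GRAY),None,fx=S,fy=S,interpolation=cv2.INTER_CUBIC)
def world(uv,z):
    u=(uv+.5)/S-.5+[x0,y0]
    r=np.c_[(u[:,0]-K[0,2])/K[0,0],-(u[:,1]-K[1,2])/K[1,1],-np.ones(len(u))]@V[:3,:3].T
    return (V[:3,3]+r*((z-V[2,3])/r[:,2])[:,None])[:,:2]*1000
cs,_=cv2.findContours((g<125).astype(np.uint8),cv2.RETR_EXTERNAL,cv2.CHAIN_APPROX_NONE)
for cc in cs:
    X=world(cc[:,0].astype(float),.045);r=cv2.minEnclosingCircle(X.astype(np.float32))
    if 6<r[1]<11:
        M=cv2.moments(X.astype(np.float32).reshape(-1,1,2));ce=np.array([M['m10'],M['m01']])/M['m00'];d=X-ce
        R=np.hypot(*d.T);A=np.arctan2(d[:,1],d[:,0]);W=np.hypot(*(np.roll(X,-1,0)-np.roll(X,1,0)).T)
        a=np.degrees(np.angle(np.sum(W*R**3*np.exp(6j*A)))/6)%60
        print(ce.round(1),R.max(),R.min(),'corner yaw',a,'bolt rad',np.radians(364.3-a))
print('\n'.join(''.join('.#'[int(v)] for v in r) for r in ((c['image'][200:226,290:345].mean(-1)<125)&(np.ptp(c['image'][200:226,290:345].astype(int),axis=-1)<30))))
E
python3 t.py;python3 m.py
```

```text
33.6 [0.43879861 0.0149264  0.20010348] [0.03594818 0.11585571 0.00287704] yaw 162.60113033685133 -1.4033876211824756
[486.7  30.1] 7.924375642029564 6.824623337002682 corner yaw 19.605569089325417 bolt rad 6.0160527326793884
.......................................................
.......................................................
.......................................................
.......................................................
......................###########......................
.....................#############.....................
.....................#############.....................
....................###############....................
...................#################...................
...................#################...................
..................###################..................
.................####################..................
.................#####################.................
.................#####################.................
.................#####################.................
.................#####################.................
.................#####################.................
................######################.................
................#######################................
................#######################................
................#######################................
...............#########################...............
.....############################################......
....###############################################....
...################################################....
...#################################################...
```

The bolt is at 6.02 ± 0.02 rad, which is the stop. Now I'll return the key to the block.

>>> {"api": "step_arm", "payload": {
  "delta_pos": [
    [0.3,-0.5,0],
    [0.6,-1,0],
    [0.6,-1,0],
    [0.6,-1,0],
    [0.5,-1,0],
    [0,-1,0],
    [0,-1,0],
    [0,-1,0],
    [0,-1,0],
    [0,-1,0],
    [0,-1,0],
    [0,-1,0]
  ],
  "turn": [0,0,0,0,0,0,0,0,0,0,0,0]
}}

```text
time: 34.85
ee_pos: [0.5036, -0.2749, 0.1991]
eef_rot: [0.989, 0.151, -0.0, 0.0]
ft_force: [-0.2, 0.1, -1.7]
width: 0.0279
grip_force: 40.0
```

>>> {"api": "step_arm", "payload": {
  "delta_pos": [
    [0,-0.5,0],
    [0,-0.24,0],
    [0,0,-0.5],
    [0,0,-0.8],
    [0,0,-0.8],
    [0,0,-0.5],
    [0,0,0],
    [0,0,0]
  ],
  "turn": [0,0,0,0,0,0,0,0]
}}

```text
time: 35.65
ee_pos: [0.5038, -0.2908, 0.1348]
eef_rot: [0.988, 0.152, 0.0, 0.0]
ft_force: [0.4, 0.4, -1.3]
width: 0.0278
grip_force: 40.0
```

```bash
python3 t.py
python3 - <<'E'
from h import *
b=shot('side');w=shot('wrist')
V=b['view'];K=b['mtx'];q=V@[.504,-.291,.06,1];u=K@[q[0],-q[1],-q[2]];u=(u/u[2])[:2].astype(int);print(u)
i=b['image'][u[1]-50:u[1]+50,u[0]-50:u[0]+50,::-1]
cv2.imwrite('pics/p1.png',np.hstack([cv2.resize(w['image'][130:280,240:390,::-1],(400,400),interpolation=2),cv2.resize(i,(400,400),interpolation=2)]))
E
```

```text
35.65 [ 0.50382137 -0.29077106  0.13483234] [-0.00500363  0.1606827   0.02787725] yaw 162.56363054568857 -0.7597757320293885
[376 266]
```

View pics/p1.png

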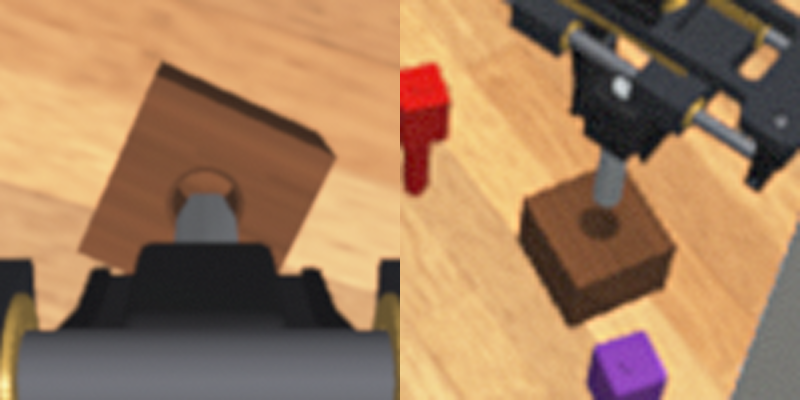

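The tip at (207,205) hangs right over the bore at (205,200). I'll lower it in.

>>> {"api": "step_arm", "payload": {
  "delta_pos": [
    [0,0,-0.2],
    [0,0,-0.25],
    [0,0,-0.25],
    [0,0,-0.25],
    [0,0,-0.25],
    [0,0,0]
  ],
  "turn": [0,0,0,0,0,0]
}}

```text
time: 36.35
ee_pos: [0.5029, -0.2909, 0.1033]
eef_rot: [0.988, 0.151, -0.001, -0.0]
ft_force: [-0.2, 0.8, -0.2]
width: 0.0279
grip_force: 40.0
```

>>> {"api": "step_arm", "payload": {
  "delta_pos": [
    [0,0,-0.25],
    [0,0,-0.3],
    [0,0,-0.3],
    [0,0,-0.2],
    [0,0,-0.08],
    [0,0,0]
  ],
  "turn": [0,0,0,0,0,0]
}}

```text
time: 36.95
ee_pos: [0.5034, -0.2912, 0.076]
eef_rot: [0.988, 0.151, -0.0, -0.0]
ft_force: [0.5, 0.8, -1.4]
width: 0.0276
grip_force: 40.0
```

>>> {"api": "step_arm", "payload": {
  "delta_pos": [
    [0,0,-0.06],
    [0,0,-0.04],
    [0,0,0]
  ],
  "turn": [0,0,0]
}}

```text
time: 37.25
ee_pos: [0.5036, -0.2913, 0.074]
eef_rot: [0.989, 0.151, 0.0, 0.0]
ft_force: [-0.4, -0.0, -2.1]
width: 0.028
grip_force: 40.0
```

>>> {"api": "step_arm", "payload": {
  "delta_pos": [
    [0,0,0],
    [0,0,0],
    [0,0,0],
    [0,0,0],
    [0,0,0],
    [0,0,0.3],
    [0,0,0.6],
    [0,0,1],
    [0,0,1],
    [0,0,1],
    [0,0,1],
    [0,0,0.8]
  ],
  "turn": [0,0,0,0,0,0,0,0,0,0,0,0],
  "grip": 0.2
}}

```text
time: 38.45
ee_pos: [0.5038, -0.2915, 0.2196]
eef_rot: [0.989, 0.151, 0.001, 0.001]
ft_force: [0.5, 0.9, 0.2]
width: 0.0696
grip_force: 0.0
```

```bash
python3 t.py
python3 - <<'E'
from h import *
c=shot('wrist');p=pts(c).reshape(-1,3);d=np.hypot(p[:,0]-.504,p[:,1]+.291)
q=p[(p[:,2]>.098)&(p[:,2]<.115)&(d<.03)];print(len(q),cv2.minAreaRect((q[:,:2]*1000).astype(np.float32)),np.median(q[:,2]))
p=pts(shot('side'));im=np.load('pics/side.npz')['image']
for u,v in((240,105),(263,110)):print(p[v,u].round(3))
E
```

```text
38.45 [ 0.50384666 -0.29153704  0.21956368] [0.03935413 0.08809244 0.00176981] yaw 162.6176047134766 -0.7731079444565615
982 ((505.42169189453125, -290.0639343261719), (27.901348114013672, 27.807376861572266), 17.708303451538086) 0.10414750301648917
[0.447 0.239 0.164]
[0.488 0.186 0.166]
```

```bash
python3 -c "
from bench import *
print(close_job())"
```

```text
the job is handed in; nothing more can be done
None
```

The bolt is up against its stop (measured 6.02 ± 0.02 rad), the key is standing back in its block and the jars have not moved; the job is handed in after about 38 s of robot time. It took two passes, because easing off the first time turned the bolt back about 6°, and at the stop the torque reached about 0.33 N·m with the key twisting about 30° inside the socket, more than its normal play.

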